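Put a glaze test tile to dry and start its side of the dryer

ROBOT

A 7-joint arm with a two-finger parallel gripper is mounted at the origin on the work surface. World frame = base frame: x ahead of the robot, y to its left, z up, the work surface at z = 0. Lengths are in m, angles in rad, forces in N, time in s.
With the tool pointing down it reaches from about 0.4 to 0.875 m from the base axis. Payload 19.3 kg.
Tool frame: the origin (TCP) lies midway between the tips of the shut fingers; the grasp point (between the pads) lies 19 mm behind it; z points along the fingers, y is the line along which they close (so a half turn about z gives the same grasp; the last joint's range is limited). The gripper opens to 85 mm and grips with 20 to 120 N. Pads are 22 mm wide; open, the fingers measure 114 mm over their backs; the gripper's body (76 mm by 85 mm) begins 54 mm behind the grasp point. The pads swing forward as they close: fully open they stand 13 mm farther back than shut.
Start: joints at [-1.214, 0.521, -0.036, 1.599, 0.021, 1.021, -0.113], TCP at [0.259, 0.569, 0.204] pointing down, gripper open.
Joint ranges: [-2.91, 2.91], [-0.3, 2.13], [-1.5, 1.42], [0.17, 2.43], [-1.26, 4.41], [0.16, 1.93], [-2.52, 2.52]. Speed limits (rad/s): [1.89, 1.89, 2.39, 2.39, 3.01, 3.01, 3.01].

INTERFACE

Orientations are given as [roll, pitch, yaw] about the fixed x, y, z axes, in that order (R = Rz(yaw) Ry(pitch) Rx(roll)).
In Python, from workcell import telemetry, grab_frame, calibration, bot, outline_of, landmark_of gives the robot as it stands. The module is installed in compiled form; this text tells all that it offers.
- The arm moves only by the shell command python3 -m inch 'ROWS' [FORCE]. ROWS is JSON, a list of rows, each a list of 7 numbers: the shift along the tool's x, y, z in m, then the turn, a rotation vector about the tool's x, y, z in rad, then the closure, from 0 (fully open) to 1 (shut). A call has 1 to 5 rows; each row shifts and turns the commanded pose from where the row before left it, along the tool's axes as they then stand; what a row does not reach is not made up. A row lasts 1/10 s, in which the tool goes at most 50 mm and 8.59 degrees, less where a joint would pass 70% of its speed; a pose out of reach is approached as far as the arm can. A call is refused whole if a number of a shift passes 0.05 or a number of a turn 0.15, either way. A call with a gripper value outside its range is refused whole. The fingers move at their own pace and stop on an object; FORCE is the grip in N (left out, the last holds). Time passes only in rows, so rows that do not move let the fingers close. It gives the time, the measured TCP pose, the force, the opening and the grip force at its end, in the units of the state.
- telemetry.observe(): the state, without advancing time (a new reading comes with each control period).
- grab_frame(name): name is "side" or "top"; returns the picture (400x640x3 uint8, red, green, blue); there is no depth.
- calibration(name): a dict with "fovy" (degrees; the focal length in pixels is half the picture's height over the tangent of half this angle, whatever the lens; pixels are square), "cx", "cy" (the principal point, pixels), "dist" ([k1, k2, p1, p2, k3] as OpenCV has them; the pictures are not rectified), "pose" (4x4, takes a point from camera to world coordinates). Camera axes: x right, y down, z forward; pixel columns grow to the right and rows downward; lengths in m; the calibration is good to about 2 mm. A picture is of the moment at which its call begins. calibration takes no time and is no camera call.
- bot.job_done(): hands the job in; it is judged then, once.
Trained networks look in the newest picture that a camera, given by its name, has taken for a name from the list of things; names that differ only in an ending like _2 or _b are one class to them, and where a whole thing is asked for, a point or a joint stands for the part that bears it (a point fixed in the world has none). Each returns a list of dicts, best first, with "score" (0 to 1); they miss things now and then, are a little off and sometimes report something else, mostly with a low value. They report only what shows in the picture. A call takes as long as a camera call. They do not tell look-alikes from the thing itself.
- outline_of(label, camera): "region" (400x640 bool, what is visible of it) and "rect" ([left, top, right, bottom] in pixels, round what is visible of it).
- landmark_of(label, camera): "xy" ([column, row] in pixels: a listed point, or the origin of a listed thing).
The state is a dict: "clock": time; "qpos": joint angles; "qd": joint speeds; "joint_efforts": joint torques, N m; "position": TCP position; "tool_rot": TCP orientation; "force": force on the tool from outside, world axes, zero at the start; "moment": the same for the moment, N m; "grip_width": finger opening in m; "finger_force": force on a finger pad.
Only numpy, scipy, OpenCV 4.12 (cv2) and the standard library are available. Lean on these libraries where they do the work, as an engineer would, in place of code of your own. Each camera call takes 0.05 s, during which the arm holds its last target. There are 200 camera calls.

TASK

Stand the loose white-glazed test tile gently on the black mat in the free bay of the dryer, upright, centred on the mat, with its glazed face square to the blue blower. Let go of it, then push the orange spring switch well over towards the side where that mat lies, hold it there for a good second, and let it spring back to the middle. Never push the switch towards the other side, and leave the blue tile, the bowl and the bottle where they stand.

Things in the scene. Friction and masses are not known exactly. Their poses are not given: they have to be found in the camera images.
- tile_center (a point): Loose L-shaped tile, 150 g, pink clay, white glaze on its front, standing on the table. Upright plate 60 (y) x 9 (x) x 110 mm tall; a foot 60 wide, 9 thick runs back 47 mm (-x) from its lower edge. Point: centre of the upright plate, 55 mm above the underside, 23.5 mm ahead of the footprint's centre. +x points out of the glazed face, z up. Best held across the 9 mm near the top.
- tile_heel (a point): Middle of the rear edge of the same tile's foot, 51.5 mm behind (-x) the centre of the upright and 4.5 mm above the underside.
- dryer: Fixed station: aluminium plate 170 (x) x 420 (y) x 8 mm with a low blue blower along the far edge (top 52 mm above the table, face with black grilles 85 mm in +x of the origin). Origin: plate centre, on the table; +x to the blower, +y to the left bay. Bay centres 130 mm left and right; one has the black mat and is free, the other holds the blue tile. Place and yaw vary.
- mat: Fixed black rubber mat, 110 by 110 mm and 4 mm thick, on the base plate in the free bay. Origin at the centre of its underside, 8 mm above the table (its top is 12 mm above the table); axes parallel to the dryer's: +x points to the blower.
- switch (a joint): Angle of the orange paddle: 0 upright (middle), positive leaning to the dryer's +y (left), negative to -y (right), stops at +-0.5. A spring of 0.55 N m per rad (about 5 N at the stop, 55 mm above the pivot) recentres it when let go. Well over means beyond 0.33, held for at least 0.8 s.
- switch_pivot (a point): Pivot of the paddle, centre of the top of the fixed grey switch box (75 (x) x 70 (y) x 50 mm tall) on the plate between the bays; 58 mm above the table. Axes parallel to the dryer's; the paddle swings about x. The box's place varies by about 2 cm.
- switch_tip (a point): Centre of the top end of the orange paddle, which is 40 mm wide (x), 13 mm thick (y) and stands 70 mm above the pivot; it moves with the paddle.
- dried_tile: A tile of the same L shape with blue glaze, standing in the other bay; leave it alone. Origin at the centre of its footprint's underside; +x points out of its glazed face.
- bowl: Terracotta bowl, 110 mm across, 60 mm tall, on the table; leave it alone. Origin at the centre of its underside.
- glaze_bottle: White bottle with a red band, 64 mm across, 150 mm tall, to the left of the station; leave it alone. Origin at the centre of its underside.
Not all that is in view belongs to the job. What is shaped like the part that bears tile_center but yellow is not meant.

How it is judged:
On the way, in this order (a step that is already met when the one before it is completed fails the run):
1. the white tile stands upright on the black mat, glazed face to the blower, let go (x of tile_center in the frame of mat between 0.004 and 0.043 m and y of tile_center in the frame of mat between -0.02 and 0.02 m and z of tile_center in the frame of mat between 0.054 and 0.066 m and x of tile_heel in the frame of mat below -0.006 m and angle between the x axis of tile_center and the x axis of mat, either way round below 0.25 rad and angle between tile_center's own z axis and vertical below 0.08 rad and contact force between the fingers and tile below 0.1 N), for 0.3 s.
2. the switch is held well over towards the mat's side while the tile stands on the mat (x of tile_center in the frame of mat between 0.004 and 0.043 m and y of tile_center in the frame of mat between -0.02 and 0.02 m and z of tile_center in the frame of mat between 0.054 and 0.066 m and x of tile_heel in the frame of mat below -0.006 m and angle between the x axis of tile_center and the x axis of mat, either way round below 0.25 rad and angle between tile_center's own z axis and vertical below 0.08 rad and ((y of mat in the frame of dryer above 0 m and value of joint switch above 0.33 rad) or (y of mat in the frame of dryer below 0 m and value of joint switch below -0.33 rad))), for 0.8 s.
At the end, for the whole second after the job is handed in: The white tile stands upright (within 0.08 rad) and at rest on the black mat, its footprint centred within about 20 mm, its glazed face towards the blower and square to it within 0.25 rad, released; the switch is back in the middle (within 0.05 rad) (all of step 1 and linear speed of tile below 0.02 m/s and value of joint switch between -0.05 and 0.05 rad); the robot touches nothing.
It fails at once if the switch is pushed (beyond 0.2 rad) towards the side without the mat ((y of mat in the frame of dryer above 0 m and value of joint switch below -0.2 rad) or (y of mat in the frame of dryer below 0 m and value of joint switch above 0.2 rad)).
It fails at once if the white tile is dropped or flung (over 0.5 m/s while not held, a fall of more than about 13 mm) (contact force between the fingers and tile below 0.1 N and linear speed of tile above 0.5 m/s).
It fails at once if the blue tile is moved by more than 10 mm or tipped (distance of dried_tile from where it was at the start of the episode above 0.01 m or angle between dried_tile's own z axis and vertical above 0.3 rad).
It fails at once if the bowl is moved by more than 20 mm (distance of bowl from where it was at the start of the episode above 0.02 m).
It fails at once if the bottle is moved by more than 20 mm or tipped (distance of glaze_bottle from where it was at the start of the episode above 0.02 m or angle between glaze_bottle's own z axis and vertical above 0.3 rad).
It also fails if it takes over 58 s, if anything falls off the work surface, if the arm or the gripper's body presses on something with over 40 N, if the wrist force passes 120 N, or if a joint passes its speed limit or range.

## Working session

There is one attempt and no reset: what is moved stays moved. The work goes in short steps, Python scripts to look and compute and a shell command to move; the robot and the scene stay as the last step left them, time stands still between calls to the robot, and variables do not carry over. Pictures are saved under pics/ and viewed, at most 13 in all, crops included, and the job is handed in when it is done.

```bash
mkdir -p pics; cat > h.py <<'E'
import numpy as np, cv2
from workcell import telemetry, grab_frame, calibration, bot, outline_of, landmark_of
from scipy.spatial.transform import Rotation as R
def K(n):
    c=calibration(n); f=200/np.tan(np.radians(c["fovy"])/2)
    return np.array([[f,0,c["cx"]],[0,f,c["cy"]],[0,0,1]]),np.array(c["dist"],float),np.array(c["pose"])
def ray(n,xy):
    k,d,T=K(n); p=cv2.undistortPoints(np.array([[xy]],float),k,d)[0,0]
    return T[:3,3],T[:3,:3]@np.array([p[0],p[1],1])
def onz(n,xy,z):
    o,v=ray(n,xy); return o+v*(z-o[2])/v[2]
def proj(n,P):
    k,d,T=K(n); Ti=np.linalg.inv(T)
    return cv2.projectPoints(np.atleast_2d(np.array(P,float)),cv2.Rodrigues(Ti[:3,:3])[0],Ti[:3,3],k,d)[0][:,0]
def tri(a,b):
    (o1,v1),(o2,v2)=ray("side",a),ray("top",b)
    s=np.linalg.lstsq(np.c_[v1,-v2],o2-o1,rcond=None)[0]
    p,q=o1+s[0]*v1,o2+s[1]*v2; return (p+q)/2,np.linalg.norm(p-q)
def save(n,f,img=None):
    img=grab_frame(n) if img is None else img
    cv2.imwrite("pics/"+f,img[:,:,::-1]); return img
E
python3 - <<'E'
from h import *
np.set_printoptions(precision=3,suppress=True)
a=save("side","s0.png");b=save("top","t0.png")
cv2.imwrite("pics/both0.png",np.vstack([a,b])[:,:,::-1][:, :][::1])
s=telemetry.observe();print(s)
for n in("side","top"):
    print(n,K(n)[2].tolist())
    for l in["tile_center","tile_heel","dryer","mat","switch_pivot","switch_tip","dried_tile","bowl","glaze_bottle"]:
        print(n,l,[(round(d["score"],2),np.round(d["xy"],1).tolist()) for d in landmark_of(l,n)])
E
```

```text
{'clock': 0.1, 'qpos': array([-1.214,  0.522, -0.036,  1.6  ,  0.021,  1.021, -0.113]), 'qd': array([-0.001, -0.002,  0.   , -0.003, -0.   , -0.002,  0.001]), 'joint_efforts': array([  0.005, -92.848,   1.985, -37.054,   0.018,   0.005,  -0.   ]), 'position': array([0.259, 0.569, 0.204]), 'tool_rot': array([-3.141,  0.   ,  2.715]), 'force': array([-0.238, -0.872, -0.329]), 'moment': array([0.002, 0.055, 0.029]), 'finger_force': 0.0, 'grip_width': 0.08536985680350666}
side [[0.989238693687543, -0.10602072157069095, 0.10082863437036893, 0.33665628563885175], [-0.14608503407526055, -0.6774677510587598, 0.7208998606565384, -0.7272935534802476], [-0.008122175237796944, -0.7278715909231631, -0.6856653537961431, 0.9128751840227856], [0.0, 0.0, 0.0, 1.0]]
side tile_center [(0.97, [324.5, 322.3]), (0.92, [272.1, 333.2]), (0.88, [317.5, 274.9])]
side tile_heel [(0.9, [296.9, 287.1]), (0.74, [312.3, 322.6]), (0.64, [249.9, 343.8])]
side dryer [(0.72, [399.8, 259.2]), (0.62, [404.6, 245.0])]
side mat [(0.97, [380.8, 221.4]), (0.38, [406.2, 225.0])]
side switch_pivot [(0.91, [404.0, 244.2])]
sid
[... 285 characters left out ...]
603292374], [-0.9999640378967073, 2.9945511715227884e-06, -0.008480737252461294, 0.10505864198323155], [0.00841467226449928, -0.12422673623114226, -0.9922181772654838, 1.1303021743700592], [0.0, 0.0, 0.0, 1.0]]
top tile_center [(0.81, [425.5, 225.0]), (0.67, [431.0, 267.1]), (0.21, [399.5, 150.9])]
top tile_heel [(0.84, [405.6, 235.1]), (0.62, [375.1, 242.9]), (0.61, [421.2, 284.7])]
top dryer [(0.82, [356.7, 153.7])]
top mat [(0.75, [310.7, 157.2]), (0.23, [215.0, 189.7])]
top switch_pivot [(0.63, [360.2, 148.5])]
top switch_tip [(0.46, [362.1, 142.6])]
top dried_tile [(0.68, [399.3, 150.3])]
top bowl [(0.94, [276.6, 226.4])]
top glaze_bottle [(0.66, [214.3, 191.2]), (0.37, [399.4, 149.6])]
```

View pics/s0.png

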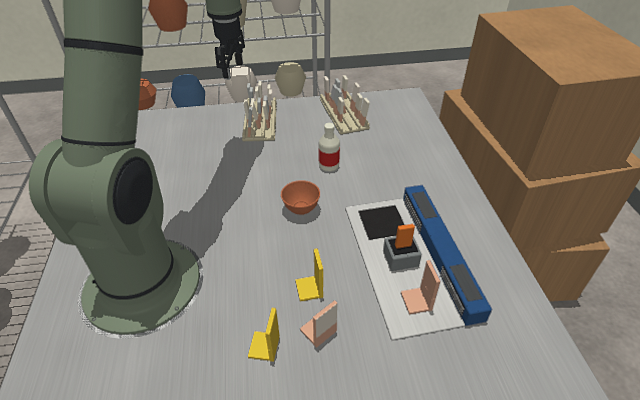

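View pics/t0.png

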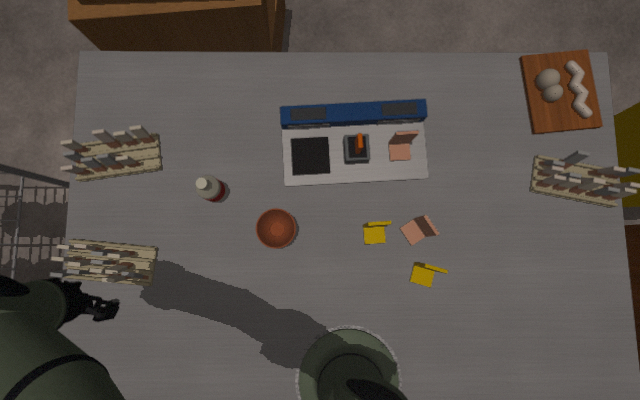

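The side picture shows the possible targets: a pink tile on the table at (322,325), yellow L tiles at (317,275) and (270,335), and a pink tile in the right bay at (420,295). In the top picture they are at (422,228), (377,232), (427,274) and (402,147). The yellow ones are decoys, and the one in the bay is the blue-glazed tile. I choose the loose pink one at side (322,325) / top (422,228), and the mat is in the left bay, so +y.

```bash
python3 - <<'E'
from h import *
np.set_printoptions(precision=4,suppress=True)
a=cv2.imread("pics/s0.png");b=cv2.imread("pics/t0.png")
z=lambda i,x,y,w,h:cv2.resize(i[y:y+h,x:x+w],(800,300),interpolation=cv2.INTER_CUBIC)
cv2.imwrite("pics/crop0.png",np.vstack([z(a,260,285,160,60),z(b,340,200,160,60)]))
print("center",tri((324.5,322.3),(425.5,225.0)))
print("heel",[onz(n,p,.0045) for n,p in(("top",(405.6,235.1)),)])
print("pivot",tri((404,244.2),(360.2,148.5)),"tip",tri((406,227.4),(362.1,142.6)))
print("mat",onz("side",(380.8,221.4),.008),onz("top",(310.7,157.2),.008))
print("dryer",onz("side",(399.8,259.2),0),onz("top",(356.7,153.7),0))
print("bowl",onz("top",(276.6,226.4),0),"bottle",onz("side",(327,162.3),0),"dried",onz("side",(417.5,298.3),.008),onz("top",(399.3,150.3),.008))
# plate corners by eye top
for p in((281,184),(428,178),(427,121),(281,127)):print("plate",onz("top",p,.008))
for o in outline_of("mat","top")[:1]:
    m=o["region"].astype(np.uint8); c=max(cv2.findContours(m,0,2)[0],key=cv2.contourArea)
    r=cv2.boxPoints(cv2.minAreaRect(c)); P=np.array([onz("top",q,.012) for q in r]);print("matbox",o["score"],P,P.mean(0))
E
```

```text
center (array([ 0.4168, -0.2089,  0.0577]), np.float64(0.004967783803954894))
heel [array([ 0.3933, -0.1667,  0.0045])]
pivot (array([ 0.6332, -0.0331,  0.0683]), np.float64(0.005890794307467989)) tip (array([ 0.6332, -0.0307,  0.1257]), np.float64(0.0032612083996357527))
mat [0.618  0.1059 0.008 ] [0.6194 0.1043 0.008 ]
dryer [ 0.6362 -0.0236  0.    ] [ 0.6319 -0.031   0.    ]
bowl [0.4185 0.2021 0.    ] bottle [ 0.5145  0.3918 -0.    ] dried [ 0.6427 -0.1488  0.008 ] [ 0.6402 -0.1548  0.008 ]
plate [0.5404 0.1901 0.008 ]
plate [ 0.558  -0.2358  0.008 ]
plate [ 0.7286 -0.239   0.008 ]
plate [0.7099 0.1916 0.008 ]
matbox 0.57 [[0.676  0.164  0.012 ]
 [0.6803 0.0506 0.012 ]
 [0.5695 0.0474 0.012 ]
 [0.5653 0.1595 0.012 ]] [0.6228 0.1054 0.012 ]
```

View pics/crop0.png

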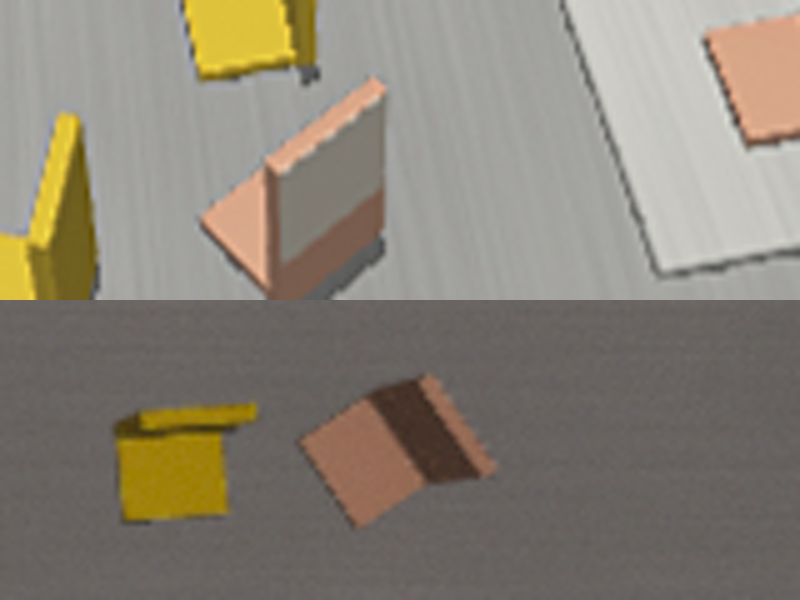

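The crop confirms it: pink clay with a whitish glaze at side (326,327), and the foot points away from the glaze. Next I fit the tile, dryer and switch poses.

```bash
python3 - <<'E'
from h import *
from scipy.optimize import least_squares
np.set_printoptions(precision=4,suppress=True)
M=[("top",(-51.5,30,9),(302,440)),("top",(-51.5,-30,9),(357,527)),("top",(4.5,30,110),(432,375)),("top",(4.5,-30,110),(497,468)),
("side",(4.5,30,110),(386,92)),("side",(4.5,-30,110),(279,176)),("side",(-4.5,-30,110),(267,160)),("side",(-4.5,30,110),(377,77)),("side",(-51.5,-30,9),(201,219))]
def px(n,c):
    return ((c[0]+.5)/5-.5+(340 if n=="top" else 260), (c[1]-(300 if n=="top" else 0)+.5)/5-.5+(200 if n=="top" else 285))
def res(p):
    c,s=np.cos(p[2]),np.sin(p[2]); r=[]
    for n,m,q in M:
        x,y,z=np.array(m)/1000; r+=list(proj(n,[p[0]+c*x-s*y,p[1]+s*x+c*y,z])[0]-px(n,q))
    return r
f=least_squares(res,[.417,-.2,-1.06]);print("tile",f.x,np.degrees(f.x[2]));print(np.array(f.fun).reshape(-1,2))
for n in("side","top"):
    for l in("mat","switch","switch_pivot"):
        for o in outline_of(l,n)[:2]: print(n,l,o["score"],o["rect"])
o=outline_of("mat","side")[0]; c=max(cv2.findContours(o["region"].astype(np.uint8),0,2)[0],key=cv2.contourArea)
q=cv2.approxPolyDP(c,4,True)[:,0];print(q,[onz("side",t,.012) for t in q])
# yellow tops
for t in((365,222),(391,222),(415,265),(447,270)):print("yel",onz("top",t,.11))
E
```

```text
tile [ 0.416  -0.2109 -1.0039] -57.51703253373808
[[ 0.3775  0.288 ]
 [ 1.2605  0.7821]
 [ 0.9808 -0.0949]
 [ 1.1593  0.812 ]
 [ 1.0266 -0.7808]
 [ 0.2297 -0.6929]
 [-0.2781 -0.4638]
 [-0.1113 -0.5729]
 [ 0.1494 -1.0767]]
side mat 0.87 [357.9, 204.5, 406.1, 241.8]
side mat 0.55 [301.0, 300.3, 337.9, 345.4]
side switch 0.66 [396.3, 221.2, 413.0, 246.0]
side switch_pivot 0.71 [382.1, 222.7, 423.8, 269.1]
side switch_pivot 0.15 [400.9, 260.1, 438.1, 314.4]
top mat 0.57 [290.7, 136.0, 330.9, 177.4]
top switch_pivot 0.72 [344.5, 135.3, 370.7, 167.7]
top switch_pivot 0.69 [281.4, 97.0, 426.7, 185.8]
[[394 204]
 [358 211]
 [369 238]
 [393 235]
 [403 224]] [array([0.6699, 0.1627, 0.012 ]), array([0.5638, 0.1509, 0.012 ]), array([0.5718, 0.0483, 0.012 ]), array([0.6366, 0.0489, 0.012 ]), array([0.6736, 0.0835, 0.012 ])]
yel [ 0.4242 -0.0367  0.11  ]
yel [ 0.4242 -0.1043  0.11  ]
yel [ 0.314 -0.163  0.11 ]
yel [ 0.3014 -0.2444  0.11  ]
```

```bash
cat > plan.py <<'E'
from h import *
def plan(goal,yaw,n,polar=False):
    s=telemetry.observe(); p=np.array(s["position"]); y0=s["tool_rot"][2]
    dy=(np.radians(yaw)-y0+np.pi)%(2*np.pi)-np.pi
    g=np.array(goal,float); P=p.copy(); Y=y0
    pol=lambda q:np.array([np.hypot(q[0],q[1]),np.arctan2(q[1],q[0]),q[2]])
    for i in range(1,n+1):
        t=i/n
        if polar:
            a=pol(p)*(1-t)+pol(g)*t; q=np.array([a[0]*np.cos(a[1]),a[0]*np.sin(a[1]),a[2]])
        else: q=p*(1-t)+g*t
        Rm=R.from_euler("xyz",[np.pi,0,Y]).as_matrix()
        d=np.round(Rm.T@(q-P),3); w=round(-(y0+dy*t-Y),3)
        P=P+Rm@d; Y-=w
        print("[%g,%g,%g,0,0,%g,C]"%(*(d+0.),w),end=",\n" if i%5==0 else ",")
    print("end",P.round(4),np.degrees(Y).round(2),"now",p.round(4),np.array(s["tool_rot"]).round(3),s["clock"],s["grip_width"],np.array(s["force"]).round(2))
if __name__=="__main__":
    import sys,json
    plan(json.loads(sys.argv[1]),float(sys.argv[2]),int(sys.argv[3]),len(sys.argv)>4)
E
python3 plan.py '[0.416,-0.211,0.2]' 32.5 20 p
```

```text
[-0.05,-0.01,0,0,0,0.107,C],[-0.049,-0.009,0,0,0,0.108,C],[-0.049,-0.007,0.001,0,0,0.107,C],[-0.048,-0.006,0,0,0,0.107,C],[-0.048,-0.005,0,0,0,0.108,C],
[-0.048,-0.003,0,0,0,0.107,C],[-0.047,-0.002,0.001,0,0,0.108,C],[-0.046,-0.002,0,0,0,0.107,C],[-0.045,0,0,0,0,0.107,C],[-0.045,0.001,0,0,0,0.108,C],
[-0.045,0.003,0,0,0,0.107,C],[-0.043,0.003,0.001,0,0,0.107,C],[-0.043,0.004,0,0,0,0.108,C],[-0.043,0.005,0,0,0,0.107,C],[-0.041,0.006,0,0,0,0.108,C],
[-0.041,0.007,0.001,0,0,0.107,C],[-0.04,0.007,0,0,0,0.107,C],[-0.039,0.009,0,0,0,0.108,C],[-0.038,0.009,0,0,0,0.107,C],[-0.038,0.01,0,0,0,0.107,C],
end [ 0.4155 -0.2111  0.2005] 32.53 now [0.2588 0.5689 0.2045] [-3.142  0.     2.715] 1.4 0.08546591846251624 [0.16 0.88 0.53]
```

```bash
python3 -m inch '[[-0.05,-0.01,0,0,0,0.107,0.3],[-0.049,-0.009,0,0,0,0.108,0.3],[-0.049,-0.007,0,0,0,0.107,0.3],[-0.048,-0.006,0,0,0,0.107,0.3],[-0.048,-0.005,0,0,0,0.108,0.3]]' 30
python3 -m inch '[[-0.048,-0.003,0,0,0,0.107,0.3],[-0.047,-0.002,0,0,0,0.108,0.3],[-0.046,-0.002,0,0,0,0.107,0.3],[-0.045,0,0,0,0,0.107,0.3],[-0.045,0.001,0,0,0,0.108,0.3]]'
python3 -m inch '[[-0.045,0.003,0,0,0,0.107,0.3],[-0.043,0.003,0,0,0,0.107,0.3],[-0.043,0.004,0,0,0,0.108,0.3],[-0.043,0.005,0,0,0,0.107,0.3],[-0.041,0.006,0,0,0,0.108,0.3]]'
python3 -m inch '[[-0.041,0.007,0,0,0,0.107,0.3],[-0.04,0.007,0,0,0,0.107,0.3],[-0.039,0.009,0,0,0,0.108,0.3],[-0.038,0.009,0,0,0,0.107,0.3],[-0.038,0.01,0,0,0,0.107,0.3]]'
python3 plan.py '[0.416,-0.211,0.2]' 32.5 1
```

```text
clock: 1.9
position: [0.4321, 0.3939, 0.2046]
tool_rot: [3.141, -0.0, 2.173]
force: [0.2, 0.6, 0.1]
grip_width: 0.0599
finger_force: 0.0
clock: 2.4
position: [0.5143, 0.1798, 0.2046]
tool_rot: [3.141, -0.0, 1.636]
force: [0.2, -0.3, -0.2]
grip_width: 0.06
finger_force: 0.0
clock: 2.9
position: [0.5042, -0.0346, 0.2047]
tool_rot: [3.141, -0.0, 1.099]
force: [1.0, -0.3, -0.3]
grip_width: 0.0595
finger_force: 0.0
clock: 3.4
position: [0.414, -0.2119, 0.2047]
tool_rot: [3.141, -0.0, 0.563]
force: [0.4, -0.1, 1.3]
grip_width: 0.0597
finger_force: 0.0
[0.002,0,0.005,0,0,-0.004,C],end [ 0.4157 -0.2108  0.1997] 32.51 now [ 0.414  -0.2119  0.2047] [ 3.141 -0.     0.563] 3.4 0.059711633497037446 [ 0.43 -0.07  1.26]
```

```bash
python3 -m inch '[[0.002,0,0.03,0,0,0,0.3],[0,0,0.03,0,0,0,0.3],[0,0,0.03,0,0,0,0.3],[0,0,0.02,0,0,0,0.3],[0,0,0.015,0,0,0,0.3]]'
python3 - <<'E'
from h import *
a=save("side","s1.png");b=save("top","t1.png")
z=lambda i,x,y,w,h:cv2.resize(i[y:y+h,x:x+w],(800,300),interpolation=cv2.INTER_CUBIC)
cv2.imwrite("pics/crop1.png",np.vstack([z(a,250,240,160,60),z(a,250,300,160,60)])[:,:,::-1])
E
```

```text
clock: 3.9
position: [0.416, -0.2094, 0.0782]
tool_rot: [-3.141, 0.001, 0.568]
force: [0.1, 0.2, 0.2]
grip_width: 0.0595
finger_force: 0.0
```

View pics/crop1.png

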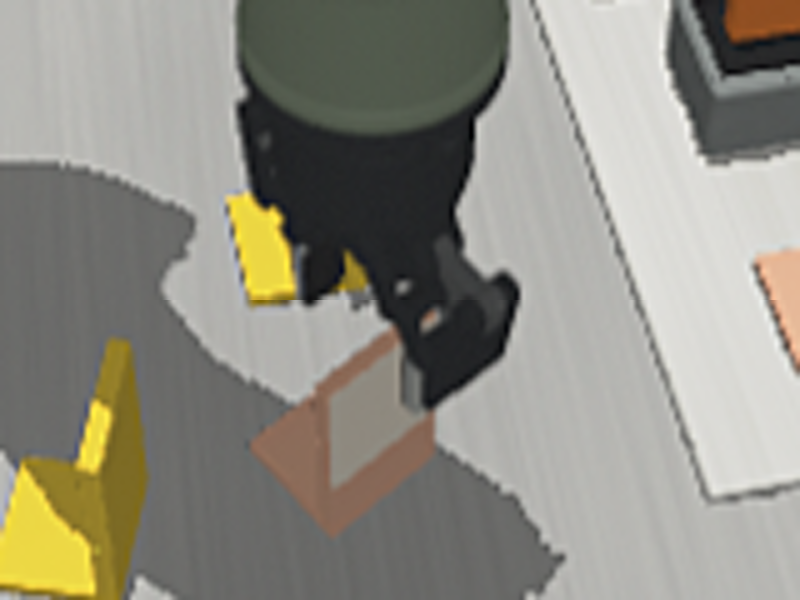

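The fingers straddle the plate, with one in front of the glaze at about side (335,313) and nothing else touched. I close.

```bash
python3 -m inch '[[0,0,0,0,0,0,0.6],[0,0,0,0,0,0,0.8],[0,0,0,0,0,0,1],[0,0,0,0,0,0,1],[0,0,0,0,0,0,1]]' 40
python3 -m inch '[[0,0,0,0,0,0,1],[0,0,0,0,0,0,1],[0,0,-0.005,0,0,0,1],[0,0,-0.015,0,0,0,1],[0,0,-0.02,0,0,0,1]]'
python3 - <<'E'
from h import *
a=save("side","s2.png");b=save("top","t2.png")
z=lambda i,x,y,w,h:cv2.resize(i[y:y+h,x:x+w],(800,600),interpolation=cv2.INTER_CUBIC)
cv2.imwrite("pics/crop2.png",z(a,260,240,120,90)[:,:,::-1])
E
```

```text
clock: 4.5
position: [0.4171, -0.2099, 0.08]
tool_rot: [3.14, -0.001, 0.568]
force: [2.3, -2.8, 5.7]
grip_width: 0.0074
finger_force: 39.4
clock: 5.0
position: [0.4155, -0.2091, 0.1196]
tool_rot: [-3.14, 0.001, 0.568]
force: [-0.5, -0.3, -1.8]
grip_width: 0.0071
finger_force: 39.1
```

View pics/crop2.png

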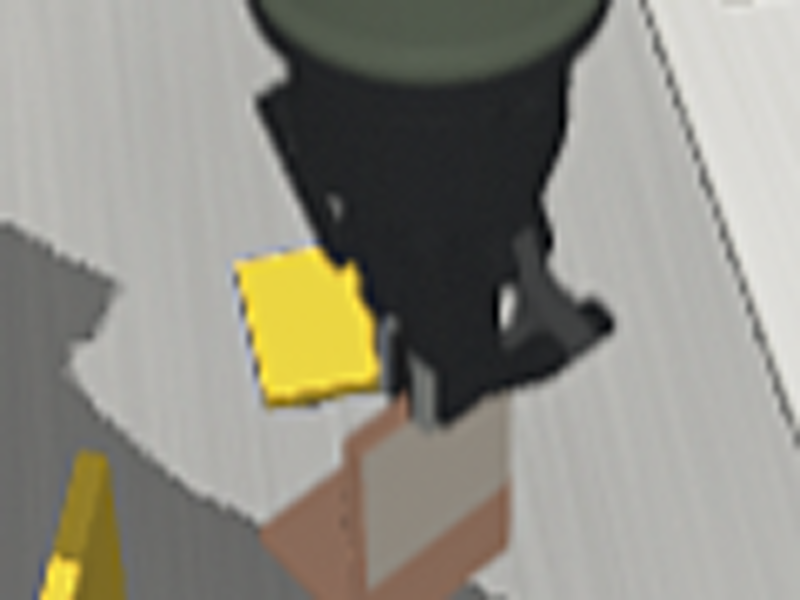

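Held upright, gap 7 mm with 39 N. I raise it and carry it over.

```bash
python3 -m inch '[[0,0,-0.02,0,0,0,1],[0,0,-0.03,0,0,0,1],[0,0,-0.03,0,0,0,1],[0,0,-0.02,0,0,0,1],[0,0,-0.01,0,0,0,1]]'; python3 plan.py '[0.6445,0.107,0.23]' 92.4 15
```

```text
clock: 5.6
position: [0.4167, -0.2093, 0.2305]
tool_rot: [3.141, -0.001, 0.568]
force: [-0.2, -0.1, -1.8]
grip_width: 0.007
finger_force: 39.3
[0.024,-0.01,0,0,0,-0.07,C],[0.025,-0.007,0,0,0,-0.069,C],[0.025,-0.007,0,0,0,-0.07,C],[0.026,-0.004,0,0,0,-0.07,C],[0.026,-0.003,0,0,0,-0.069,C],
[0.026,0,0,0,0,-0.07,C],[0.026,0.001,0,0,0,-0.069,C],[0.025,0.002,0,0,0,-0.07,C],[0.026,0.005,0,0,0,-0.07,C],[0.025,0.006,0,0,0,-0.069,C],
[0.025,0.008,0,0,0,-0.07,C],[0.024,0.01,0,0,0,-0.07,C],[0.023,0.012,0,0,0,-0.069,C],[0.023,0.013,0,0,0,-0.07,C],[0.021,0.014,0,0,0,-0.07,C],
end [0.6441 0.1069 0.2305] 92.42 now [ 0.4167 -0.2093  0.2305] [ 3.141e+00 -1.000e-03  5.680e-01] 5.6 0.00704116930896642 [-0.19 -0.09 -1.75]
```

```bash
python3 -m inch '[[0.024,-0.01,0,0,0,-0.07,1],[0.025,-0.007,0,0,0,-0.069,1],[0.025,-0.007,0,0,0,-0.07,1],[0.026,-0.004,0,0,0,-0.07,1],[0.026,-0.003,0,0,0,-0.069,1]]'
python3 -m inch '[[0.026,0,0,0,0,-0.07,1],[0.026,0.001,0,0,0,-0.069,1],[0.025,0.002,0,0,0,-0.07,1],[0.026,0.005,0,0,0,-0.07,1],[0.025,0.006,0,0,0,-0.069,1]]'
python3 -m inch '[[0.025,0.008,0,0,0,-0.07,1],[0.024,0.01,0,0,0,-0.07,1],[0.023,0.012,0,0,0,-0.069,1],[0.023,0.013,0,0,0,-0.07,1],[0.021,0.014,0,0,0,-0.07,1]]'
python3 -m inch '[[0,0,0.02,0,0,0,1],[0,0,0.03,0,0,0,1],[0,0,0.03,0,0,0,1],[0,0,0.025,0,0,0,1],[0,0,0.015,0,0,0,1]]'
python3 - <<'E'
from h import *
s=telemetry.observe();print(s["position"],s["tool_rot"],s["force"])
a=save("side","s3.png");b=save("top","t3.png")
for n in("side","top"):
  for l in("tile_center","tile_heel","mat"): print(n,l,[(round(d["score"],2),np.round(d["xy"],1).tolist()) for d in landmark_of(l,n)])
z=lambda i,x,y,w,h:cv2.resize(i[y:y+h,x:x+w],(800,300),interpolation=cv2.INTER_CUBIC)
cv2.imwrite("pics/crop3.png",np.vstack([z(a,320,180,160,60),z(b,260,120,160,60)])[:,:,::-1])
E
```

```text
clock: 6.1
position: [0.4936, -0.1014, 0.229]
tool_rot: [-3.141, 0.0, 0.922]
force: [-0.3, -0.9, -2.6]
grip_width: 0.0072
finger_force: 39.3
clock: 6.6
position: [0.5691, 0.0034, 0.2292]
tool_rot: [-3.141, 0.0, 1.27]
force: [0.2, -0.5, -1.6]
grip_width: 0.0072
finger_force: 39.3
clock: 7.1
position: [0.6448, 0.1089, 0.2289]
tool_rot: [-3.141, -0.0, 1.619]
force: [0.9, 0.2, -1.7]
grip_width: 0.0071
finger_force: 39.3
clock: 7.6
position: [0.6433, 0.1077, 0.107]
tool_rot: [-3.139, 0.0, 1.615]
force: [0.4, -0.1, -1.1]
grip_width: 0.0073
finger_force: 39.3
[0.6432872  0.10767168 0.10695923] [-3.13896395e+00  7.24040809e-05  1.61529342e+00] [ 0.37291926 -0.11679645 -1.12821091]
side tile_center [(0.92, [394.0, 200.8]), (0.87, [316.2, 275.5]), (0.81, [273.5, 330.9])]
side tile_heel [(0.95, [296.8, 289.2]), (0.93, [374.0, 219.0]), (0.63, [251.5, 340.0])]
side mat [(0.72, [380.5, 224.5]), (0.5, [401.8, 241.7])]
top tile_center [(0.97, [432.9, 266.4]), (0.78, [374.9, 223.2])]
top tile_heel [(0.65, [420.8, 282.1]), (0.58, [374.8, 244.0])]
top mat []
```

View pics/crop3.png

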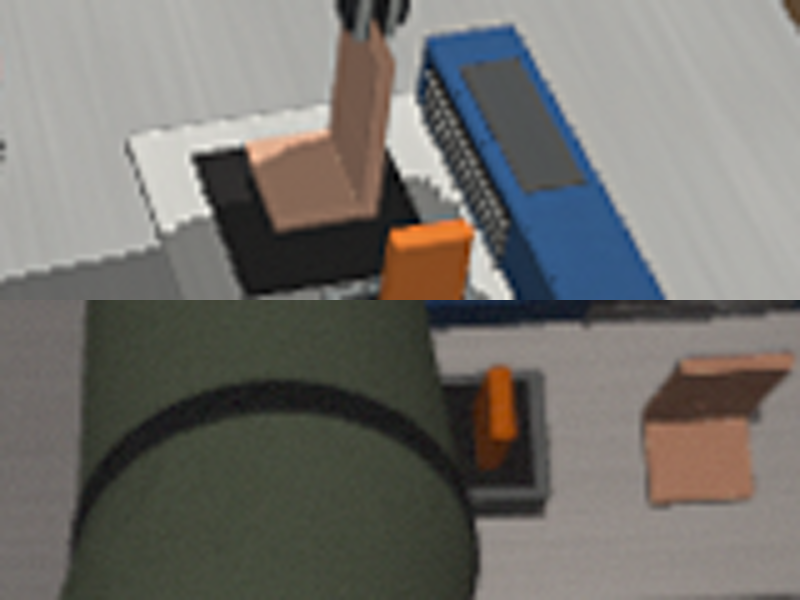

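The tile hangs just above the mat with its foot towards the robot and its glaze towards the blower. The margins look even at side (375,215). I lower it gently.

```bash
python3 -m inch '[[0,0,0.005,0,0,0,1],[0,0,0.004,0,0,0,1],[0,0,0.002,0,0,0,1],[0,0,0.001,0,0,0,1],[0,0,0,0,0,0,1]]'
```

```text
clock: 8.5
position: [0.6438, 0.1066, 0.0973]
tool_rot: [-3.141, 0.0, 1.613]
force: [0.3, -0.2, -1.6]
grip_width: 0.0073
finger_force: 39.3
```

```bash
python3 -m inch '[[0,0,0.001,0,0,0,1],[0,0,0.001,0,0,0,1],[0,0,0,0,0,0,1]]'
```

```text
clock: 8.8
position: [0.6439, 0.1066, 0.0954]
tool_rot: [-3.141, 0.0, 1.613]
force: [0.5, -0.4, -1.6]
grip_width: 0.0069
finger_force: 39.3
```

```bash
python3 -m inch '[[0,0,0.001,0,0,0,1],[0,0,0.001,0,0,0,1],[0,0,0,0,0,0,1]]'; python3 -m inch '[[0,0,0.001,0,0,0,1],[0,0,0,0,0,0,1]]'
```

```text
clock: 9.1
position: [0.6439, 0.1066, 0.0934]
tool_rot: [-3.141, 0.0, 1.613]
force: [0.5, -0.1, -2.0]
grip_width: 0.0066
finger_force: 39.3
clock: 9.3
position: [0.6442, 0.1066, 0.0926]
tool_rot: [3.141, -0.0, 1.613]
force: [0.7, -0.2, -0.6]
grip_width: 0.007
finger_force: 39.5
```

```bash
python3 -m inch '[[0,0,0.001,0,0,0,1],[0,0,0,0,0,0,1]]'
```

```text
clock: 9.5
position: [0.645, 0.1066, 0.0922]
tool_rot: [3.139, -0.0, 1.613]
force: [2.9, 0.4, 4.8]
grip_width: 0.0068
finger_force: 40.1
```

```bash
python3 -m inch '[[0,0,0,0,0,0,0.85],[0,0,0,0,0,0,0.7],[0,0,0,0,0,0,0.5],[0,0,0,0,0,0,0.4],[0,0,0,0,0,0,0.4]]'
python3 -m inch '[[0,0,-0.01,0,0,0,0.4],[0,0,-0.03,0,0,0,0.4],[0,0,-0.04,0,0,0,0.4],[0,0,-0.04,0,0,0,0.4],[0,0,0,0,0,0,0.4]]'
python3 plan.py '[0.633,-0.085,0.21]' 92.4 6
```

```text
clock: 10.0
position: [0.6439, 0.1066, 0.0914]
tool_rot: [-3.141, 0.0, 1.613]
force: [-0.7, 0.2, 0.1]
grip_width: 0.0512
finger_force: 0.0
clock: 10.5
position: [0.6464, 0.1066, 0.2177]
tool_rot: [3.134, -0.002, 1.612]
force: [-0.4, 0.3, -0.2]
grip_width: 0.0513
finger_force: 0.0
[-0.032,-0.004,0.001,0,0,-0,C],[-0.032,-0.003,0.002,0,0,-0,C],[-0.031,-0.004,0.001,0,0,-0,C],[-0.032,-0.003,0.001,0,0,-0,C],[-0.032,-0.004,0.001,0,0,-0,C],
[-0.032,-0.003,0.002,0,0,-0,C],end [ 0.6333 -0.0851  0.2097] 92.38 now [0.6464 0.1066 0.2177] [ 3.134e+00 -2.000e-03  1.612e+00] 10.5 0.05127775601135564 [-0.41  0.29 -0.17]
```

```bash
python3 -m inch '[[-0.032,-0.004,0.001,0,0,0,0.6],[-0.032,-0.003,0.001,0,0,0,0.8],[-0.031,-0.004,0.001,0,0,0,1],[-0.032,-0.003,0.001,0,0,0,1],[-0.032,-0.004,0.001,0,0,0,1]]' 20
python3 -m inch '[[-0.032,-0.003,0.002,0,0,0,1],[0,0,0,0,0,0,1]]'
python3 - <<'E'
from h import *
s=telemetry.observe();print(s["position"],s["tool_rot"],s["grip_width"])
a=save("side","s4.png");b=save("top","t4.png")
for n in("side","top"):
  for l in("tile_center","tile_heel","mat","switch_tip","switch_pivot"): print(n,l,[(round(d["score"],2),np.round(d["xy"],1).tolist()) for d in landmark_of(l,n)])
z=lambda i,x,y,w,h:cv2.resize(i[y:y+h,x:x+w],(800,300),interpolation=cv2.INTER_CUBIC)
cv2.imwrite("pics/crop4.png",np.vstack([z(a,320,190,160,60),z(b,260,120,160,60)])[:,:,::-1])
E
```

```text
clock: 11.0
position: [0.6324, -0.0542, 0.2069]
tool_rot: [3.141, -0.0, 1.613]
force: [-0.1, 0.7, -0.1]
grip_width: -0.0003
finger_force: 0.0
clock: 11.2
position: [0.6301, -0.0905, 0.205]
tool_rot: [-3.142, 0.002, 1.607]
force: [0.4, -0.1, 0.0]
grip_width: -0.0005
finger_force: 0.0
[ 0.63010199 -0.09045463  0.20497979] [-3.14158820e+00  2.20192826e-03  1.60697724e+00] -0.000513959097279525
side tile_center [(0.92, [319.6, 274.6]), (0.88, [390.8, 206.5]), (0.7, [272.8, 337.8])]
side tile_heel [(0.78, [299.0, 287.2]), (0.64, [249.6, 337.2]), (0.57, [372.3, 222.8])]
side mat [(0.76, [385.2, 223.5]), (0.41, [406.1, 227.1])]
side switch_tip [(0.65, [403.9, 227.5])]
side switch_pivot [(0.88, [404.1, 245.2])]
top tile_center [(0.9, [306.4, 146.1]), (0.73, [375.9, 224.0]), (0.24, [401.4, 149.0])]
top tile_heel [(0.9, [310.1, 162.4])]
top mat [(0.96, [309.6, 153.8])]
top switch_tip [(0.69, [361.1, 142.0])]
top switch_pivot [(0.92, [359.4, 147.2])]
```

View pics/crop4.png

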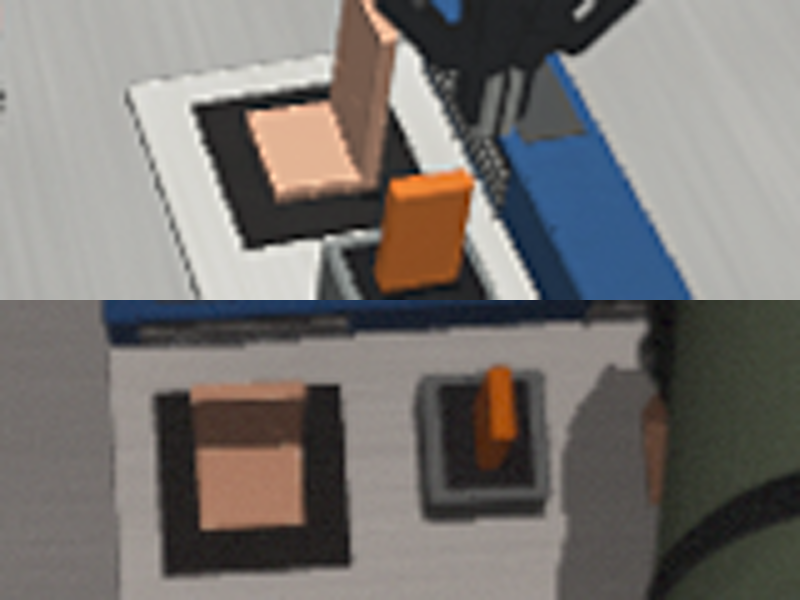

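The tile stands on the mat released, square and centred: the foot is at top (310,162) within the mat (291–330, 137–176). The shut gripper is right of the paddle at top (360,140), so I go down and push left.

```bash
python3 -m inch '[[0,0,0.03,0,0,0,1],[0,0,0.03,0,0,0,1],[0,0,0.025,0,0,0,1],[0,0,0.017,0,0,0,1],[0,0,0,0,0,0,1]]'
python3 -m inch '[[0.01,0,0,0,0,0,1],[0.01,0,0,0,0,0,1],[0.01,0,0,0,0,0,1],[0.008,0,0,0,0,0,1],[0,0,0,0,0,0,1]]'
```

```text
clock: 12.3
position: [0.6297, -0.0848, 0.1004]
tool_rot: [-3.138, -0.0, 1.613]
force: [-0.5, -0.1, 0.4]
grip_width: 0.0
finger_force: 0.0
clock: 12.8
position: [0.6296, -0.0451, 0.1029]
tool_rot: [3.141, -0.001, 1.615]
force: [-0.2, 0.6, -0.1]
grip_width: 0.0
finger_force: 0.0
```

```bash
python3 -m inch '[[0.005,0,0,0,0,0,1],[0.005,0,0,0,0,0,1],[0,0,0,0,0,0,1]]'; python3 -m inch '[[0.004,0,0,0,0,0,1],[0.003,0,0,0,0,0,1],[0,0,0,0,0,0,1]]'
```

```text
clock: 13.1
position: [0.629, -0.0364, 0.1025]
tool_rot: [-3.142, -0.0, 1.613]
force: [0.5, 0.0, -0.3]
grip_width: -0.0003
finger_force: 0.0
clock: 13.4
position: [0.6287, -0.0296, 0.1025]
tool_rot: [-3.142, -0.0, 1.613]
force: [-0.2, -0.5, -0.8]
grip_width: -0.0003
finger_force: 0.0
```

```bash
python3 - <<'E'
from h import *
a=save("side","s5.png")
cv2.imwrite("pics/crop5.png",cv2.resize(a[190:280,350:470],(800,600),interpolation=cv2.INTER_CUBIC)[:,:,::-1])
print([(round(d["score"],2),np.round(d["xy"],1).tolist()) for d in landmark_of("switch_tip","side")])
t=telemetry.observe()["position"]; print("tcp px",proj("side",t))
E
```

```text
[]
tcp px [[402.23334591 234.28832214]]
```

View pics/crop5.png

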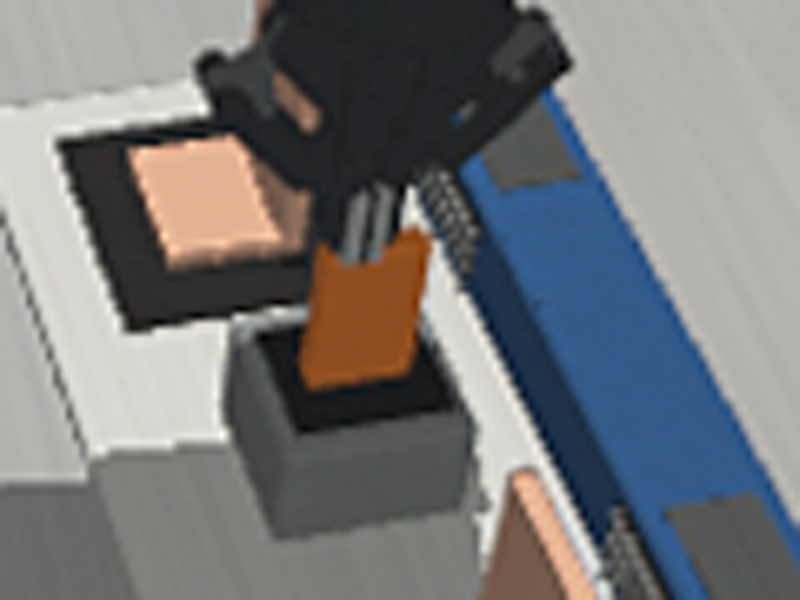

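```bash
python3 - <<'E'
from h import *
print("tip before",proj("side",[.6301,-.0905,.205]), "seen ~(420.5,217)")
for y in(-.031,-.025,-.02,-.015): print(y,"paddle tip",proj("side",[.633,y,.128]),"top",proj("top",[.633,y,.128]),"pivot",proj("side",[.633,y,.058]),proj("top",[.633,y,.058]))
print("tip seen side (404,229): at z=.1025 ->",onz("side",(404,229),.1025))
E
```

```text
tip before [[416.16780992 222.60600909]] seen ~(420.5,217)
-0.031 paddle tip [[405.37253771 226.98267699]] top [[362.40872184 141.82442107]] pivot [[401.97624272 246.60092553]] [[359.11934185 148.44259368]]
-0.025 paddle tip [[404.65696841 225.13242504]] top [[360.11818092 141.8227948 ]] pivot [[401.30403427 244.75362075]] [[356.97374316 148.4411916 ]]
-0.02 paddle tip [[404.06509378 223.60194046]] top [[358.20932634 141.82139875]] pivot [[400.74785331 243.22510883]] [[355.18567635 148.43999164]]
-0.015 paddle tip [[403.47720519 222.08169973]] top [[356.30040361 141.81996558]] pivot [[400.19526404 241.70641045]] [[353.39754444 148.43876298]]
tip seen side (404,229): at z=.1025 -> [ 0.63753176 -0.01428595  0.1025    ]
```

The paddle is still upright (top at side (406,227), base at (404,247)). The fingertips are visible at about (404,229), level with its top edge, so they sit higher than I assumed and have not pushed it. I back off, go lower and try again.

```bash
python3 -m inch '[[-0.01,0,0,0,0,0,1],[-0.02,0,0,0,0,0,1],[-0.02,0,0,0,0,0,1],[-0.005,0,0.005,0,0,0,1],[0,0,0.015,0,0,0,1]]'
python3 -m inch '[[0,0,0.003,0,0,0,1],[0.01,0,0,0,0,0,1],[0.01,0,0,0,0,0,1],[0.01,0,0,0,0,0,1],[0,0,0,0,0,0,1]]'
python3 -m inch '[[0.004,0,0,0,0,0,1],[0.004,0,0,0,0,0,1],[0,0,0,0,0,0,1]]'
python3 - <<'E'
from h import *
save("side","s6.png");a=grab_frame("top");save("top","t6.png",a);np.set_printoptions(precision=3,suppress=True)
print(telemetry.observe()["force"],telemetry.observe()["moment"])
for n in("side","top"):
    print([(round(d["score"],2),np.round(d["xy"],1).tolist()) for d in landmark_of("switch_tip",n)],[(round(d["score"],2),d["rect"]) for d in outline_of("switch_tip",n)])
E
```

```text
clock: 14.0
position: [0.6316, -0.0866, 0.0829]
tool_rot: [3.14, 0.0, 1.611]
force: [0.3, 0.3, -0.1]
grip_width: -0.0002
finger_force: 0.0
clock: 14.5
position: [0.63, -0.0523, 0.0797]
tool_rot: [3.141, -0.001, 1.616]
force: [0.0, -0.1, -0.1]
grip_width: 0.0002
finger_force: 0.0
clock: 14.8
position: [0.6294, -0.0466, 0.0796]
tool_rot: [3.142, -0.0, 1.613]
force: [-0.3, 0.2, 0.6]
grip_width: 0.0002
finger_force: 0.0
[ 0.135  0.322 -0.709] [-0.001 -0.009 -0.065]
[(0.52, [406.6, 228.3])] [(0.69, [393.4, 235.2, 411.3, 247.5])]
[(0.58, [363.3, 139.6])] [(0.44, [355.7, 135.6, 360.0, 151.3])]
```

```bash
for i in 1 2 3; do python3 -m inch '[[0.003,0,0,0,0,0,1],[0,0,0,0,0,0,1]]' | egrep 'pos|^force'; done
python3 - <<'E'
from h import *
a=save("side","s7.png")
cv2.imwrite("pics/crop7.png",cv2.resize(a[190:280,350:470],(800,600),interpolation=cv2.INTER_CUBIC)[:,:,::-1])
E
```

```text
position: [0.6293, -0.0437, 0.0795]
force: [-0.7, -1.0, -0.1]
position: [0.6291, -0.0407, 0.0795]
force: [-0.6, -0.7, 0.9]
position: [0.629, -0.0378, 0.0795]
force: [-1.1, -1.3, 1.2]
```

View pics/crop7.png

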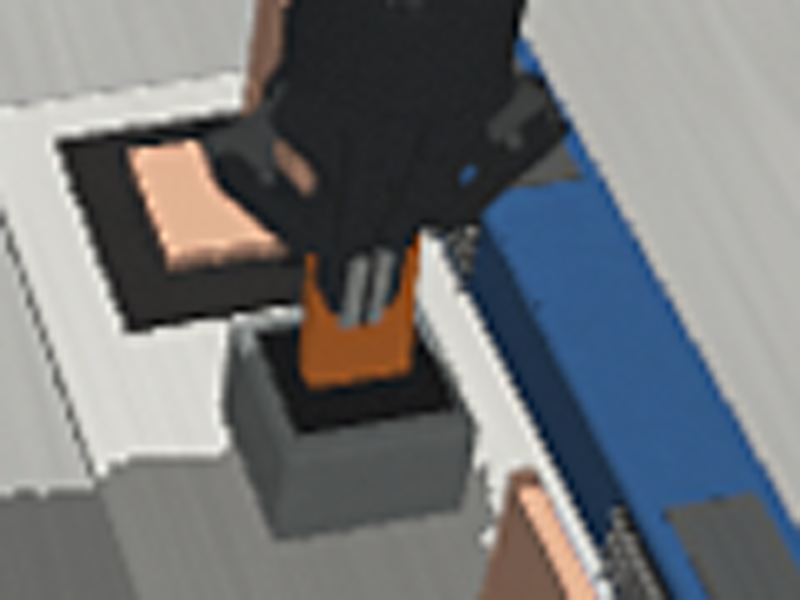

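The fingertips are now clearly in front of the paddle, ending at about side (405,239), with the box top at (404,247). I keep pushing and watch the force.

```bash
for i in 1 2 3; do python3 -m inch '[[0.003,0,0,0,0,0,1],[0,0,0,0,0,0,1]]' | egrep 'pos|^force'; done
python3 - <<'E'
from h import *
for n in("side","top"):
    grab_frame(n);print([(round(d["score"],2),np.round(d["xy"],1).tolist()) for d in landmark_of("switch_tip",n)])
E
```

```text
position: [0.6289, -0.0348, 0.0794]
force: [-0.2, -1.3, -0.3]
position: [0.6287, -0.0318, 0.0794]
force: [-0.3, -2.6, -0.9]
position: [0.6286, -0.0288, 0.0794]
force: [0.4, -2.8, -0.8]
[(0.55, [402.2, 221.2])]
[]
```

```bash
for i in 1 2 3 4; do python3 -m inch '[[0.0025,0,0,0,0,0,1],[0,0,0,0,0,0,1]]' | egrep 'pos|^force'; done
python3 - <<'E'
from h import *
a=save("side","s8.png");print([(round(d["score"],2),np.round(d["xy"],1).tolist()) for d in landmark_of("switch_tip","side")])
b=grab_frame("top")
for t in(.33,.42,.5): print(t,proj("side",[.633,-.031+.07*np.sin(t),.058+.07*np.cos(t)]))
z=lambda i,x,y,w,h:cv2.resize(i[y:y+h,x:x+w],(500,300),interpolation=cv2.INTER_CUBIC)
cv2.imwrite("pics/crop8.png",np.vstack([z(a,365,200,100,60),z(b,310,120,100,60)])[:,:,::-1])
print(telemetry.observe()["clock"])
E
```

```text
position: [0.6285, -0.0263, 0.0795]
force: [0.8, -3.0, -0.4]
position: [0.6284, -0.0239, 0.0795]
force: [-0.3, -4.5, -0.5]
position: [0.6283, -0.0215, 0.0795]
force: [-0.6, -6.2, -0.0]
position: [0.6283, -0.0191, 0.0795]
force: [0.1, -4.6, -0.7]
[(0.62, [402.6, 221.6])]
0.33 [[402.51563381 221.16861584]]
0.42 [[401.73071636 220.08630464]]
0.5 [[401.04157171 219.31685734]]
17.5
```

View pics/crop8.png

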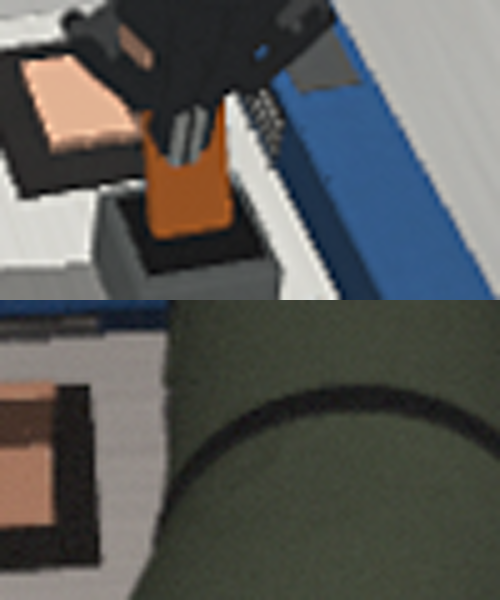

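The paddle is leaning left, but the arm hides its top. I push on until the force shows the stop, then hold there.

```bash
for i in 1 2; do python3 -m inch '[[0.002,0,0,0,0,0,1],[0,0,0,0,0,0,1],[0,0,0,0,0,0,1]]' | egrep 'pos|^force'; done
```

```text
position: [0.6282, -0.0178, 0.0795]
force: [1.1, -7.0, -0.8]
position: [0.6281, -0.0174, 0.0796]
force: [0.7, -13.7, -0.9]
```

```bash
for i in 1 2; do python3 -m inch '[[0.002,0,0,0,0,0,1],[0,0,0,0,0,0,1],[0,0,0,0,0,0,1]]' | egrep 'pos|^force'; done
```

```text
position: [0.6281, -0.017, 0.0797]
force: [2.5, -21.9, -1.5]
position: [0.6281, -0.0167, 0.0797]
force: [3.0, -28.8, -3.6]
```

The stop is reached (position stalls at -0.017 while the force climbs). I ease off the excess, hold for more than a second, then release slowly.

```bash
python3 -m inch '[[-0.005,0,0,0,0,0,1],[0,0,0,0,0,0,1],[0,0,0,0,0,0,1],[0,0,0,0,0,0,1],[0,0,0,0,0,0,1]]'
python3 -m inch '[[0,0,0,0,0,0,1],[0,0,0,0,0,0,1],[0,0,0,0,0,0,1],[0,0,0,0,0,0,1],[0,0,0,0,0,0,1]]'
python3 -m inch '[[0,0,0,0,0,0,1],[0,0,0,0,0,0,1],[0,0,0,0,0,0,1],[-0.003,0,0,0,0,0,1],[-0.003,0,0,0,0,0,1]]'
for i in 1 2; do python3 -m inch '[[-0.003,0,0,0,0,0,1],[-0.003,0,0,0,0,0,1],[-0.003,0,0,0,0,0,1],[-0.003,0,0,0,0,0,1],[-0.003,0,0,0,0,0,1]]'|egrep 'pos|^force'; done
python3 -m inch '[[-0.01,0,0,0,0,0,1],[-0.01,0,0,0,0,0,1],[-0.01,0,0,0,0,0,1],[0,0,0,0,0,0,1]]'
python3 -m inch '[[0,0,-0.03,0,0,0,1],[0,0,-0.04,0,0,0,1],[0,0,-0.04,0,0,0,1],[0,0,-0.03,0,0,0,1],[0,0,0,0,0,0,1]]'
python3 - <<'E'
from h import *
a=save("side","s9.png");b=save("top","t9.png")
for n in("side","top"):
  for l in("tile_center","tile_heel","switch_tip","bowl","glaze_bottle"): print(n,l,[(round(d["score"],2),np.round(d["xy"],1).tolist()) for d in landmark_of(l,n)])
z=lambda i,x,y,w,h:cv2.resize(i[y:y+h,x:x+w],(800,300),interpolation=cv2.INTER_CUBIC)
cv2.imwrite("pics/crop9.png",np.vstack([z(a,320,190,160,60),z(b,260,120,160,60)])[:,:,::-1])
E
```

```text
clock: 19.2
position: [0.6282, -0.0175, 0.0797]
tool_rot: [3.141, 0.001, 1.612]
force: [-0.2, -9.7, 1.3]
grip_width: -0.0001
finger_force: 4.4
clock: 19.7
position: [0.6282, -0.0175, 0.0797]
tool_rot: [3.141, 0.001, 1.612]
force: [0.3, -9.7, -0.4]
grip_width: -0.0001
finger_force: 4.4
clock: 20.2
position: [0.6287, -0.022, 0.0799]
tool_rot: [3.141, -0.0, 1.613]
force: [-0.4, -3.6, 5.5]
grip_width: 0.0002
finger_force: 2.3
position: [0.6289, -0.0372, 0.0794]
force: [0.5, -1.1, 1.4]
position: [0.6295, -0.0523, 0.0794]
force: [0.1, 1.4, -0.3]
clock: 21.6
position: [0.6307, -0.0845, 0.0796]
tool_rot: [3.142, 0.001, 1.61]
force: [-0.6, -0.9, -0.7]
grip_width: -0.0001
finger_force: 0.0
clock: 22.1
position: [0.6327, -0.0823, 0.2238]
tool_rot: [3.135, 0.0, 1.613]
force: [-0.7, 0.5, -0.3]
grip_width: -0.0003
finger_force: 0.0
side tile_center [(0.97, [390.0, 202.3]), (0.92, [272.6, 333.2])]
side tile_heel [(0.96, [371.5, 223.0]), (0.92, [246.8, 340.2]), (0.57, [296.8, 288.4]), (0.57, [302.4, 210.0]), (0.5, [389.4, 204.3])]
side switch_tip [(0.89, [406.9, 226.4])]
side bowl [(0.62, [303.4, 211.0])]
side glaze_bottle [(0.65, [326.7, 162.4])]
top tile_center [(0.88, [307.0, 146.5]), (0.48, [374.1, 223.9])]
top tile_heel [(0.87, [308.2, 161.6]), (0.64, [374.0, 244.0])]
top switch_tip [(0.71, [360.1, 141.3]), (0.32, [397.3, 151.7])]
top bowl [(0.58, [274.5, 227.7])]
top glaze_bottle [(0.55, [213.8, 192.2])]
```

View pics/crop9.png

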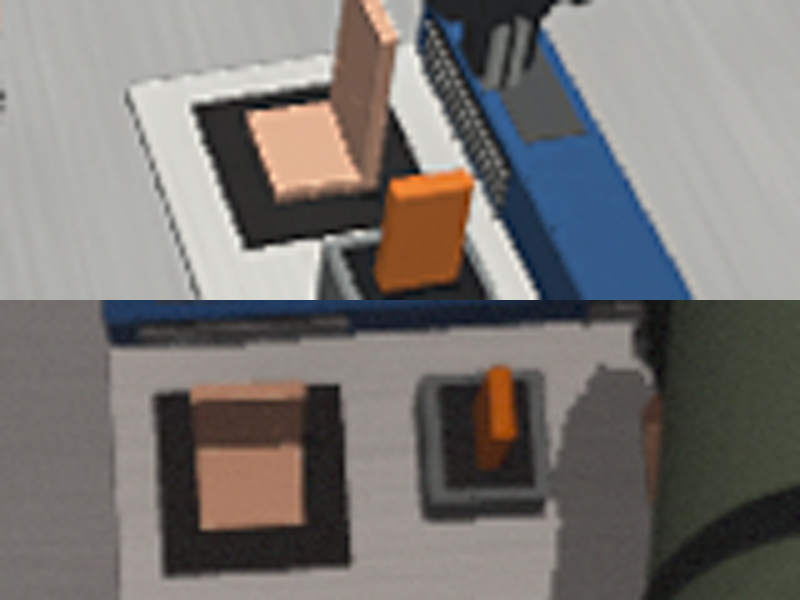

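The tile stands unchanged on the mat (top (310,150)), the paddle is upright again (side (406,227), top (360,140)), and the gripper is clear above. I hand it in.

```bash
python3 -c "
from workcell import bot; print(bot.job_done())"
```

```text
the job is handed in; nothing more can be done
None
```

I handed the job in at about 22 s on the robot's clock; the hand-in gave no verdict. The last pictures show the white tile standing released and centred on the mat with its glaze to the blower. I pushed the switch left to its stop, held it there over a second, and it sprang back to the middle.

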